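# Lower the tool case's lid shut

## Robot

A 6-joint arm with a two-finger parallel gripper is mounted at the origin on the work surface; the furniture and walls round the work are solid. World frame = base frame: x ahead of the robot, y to its left, z up, the work surface at z = 0. Lengths are in m, angles in rad, forces in N, time in s.
With the tool pointing down it reaches from about 0.4 to 0.825 m from the base axis. Payload 7 kg.
Tool frame: the origin (TCP) lies at the very end of the fingers, on their centre line; the grasp point (between the pads) lies 19 mm behind it; z points along the fingers, y is the line along which they close (so a half turn about z gives the same grasp; the last joint's range is limited). The gripper opens to 88 mm and grips with 3 to 60 N. Pads are 19 mm wide; open, the fingers measure 130 mm over their backs; the gripper's body (78 mm by 193 mm) begins 47 mm behind the grasp point.
Start: joints at [-0.876, 0.359, 0.012, 0, -1.224, -0.288], TCP at [0.267, -0.62, 0.197] pointing down, gripper open.
Joint ranges: [-3.07, 3.07], [-1.43, 2.12], [-1.02, 1.25], [-3.03, 1.67], [-3.05, -0], [-3.03, 3.03]. Speed limits (rad/s): [2.39, 2.39, 3.01, 3.14, 3.14, 3.14].

## Interface

Orientations are given as [roll, pitch, yaw] about the fixed x, y, z axes, in that order (R = Rz(yaw) Ry(pitch) Rx(roll)).
In Python, from station import arm gives the robot as it stands.
- The arm moves only by the tool step_arm, never from a script. Its argument "rows" is a list of rows, each a list of 5 numbers: the shift along the world's x, y, z in m, then the turn about the world's z in rad, then the finger opening in m, from 0 to 0.0876. In form: [[x, y, z, spin, gripper], ...]. A call has 1 to 20 rows; each row is the pose to reach, as a shift and turn from the pose commanded when the call began; what a row does not reach only later rows make up. A row lasts 1/10 s, in which the tool goes at most 50 mm and 8.59 degrees, less where a joint would pass 70% of its speed; a pose out of reach is approached as far as the arm can. A call with a gripper value outside its range is refused whole. The fingers move at their own pace and stop on an object; "newtons" is the grip in N (left out, the last holds). Time passes only in rows, so rows that repeat a pose let the fingers close. It gives the time, the measured TCP pose, the force, the opening and the grip force at its end, in the units of the state.
- arm.get_state(): the state, without advancing time (a new reading comes with each control period).
- arm.grab_frame(name): name is "scene" or "top" or "wrist"; returns a dict with "color" (384x512x3 uint8, blue, green, red), "vfov" (degrees; the focal length in pixels is half the picture's height over the tangent of half this angle, whatever the lens; pixels are square), "cx", "cy" (the principal point, pixels), "rvec" (rotation vector, rad) and "tvec" (3), from world to camera coordinates, as OpenCV has them. Camera axes: x right, y down, z forward; pixel columns grow to the right and rows downward; lengths in m; the calibration is good to about 2 mm. The wrist camera is an equidistant fisheye: a pixel r from the principal point sees the ray r / f radians off the axis. A picture is of the moment at which its call begins. There is no depth.
- arm.job_done(): hands the job in; it is judged then, once.
The state is a dict: "t": time; "q": joint angles; "qd": joint speeds; "joint_efforts": joint torques, N m; "eef_pos": TCP position; "ee_rot": TCP orientation; "force": force on the tool from outside, world axes, zero at the start; "moment": the same for the moment, N m; "width": finger opening in m; "gripper_force": force on a finger pad.
Only numpy, scipy, OpenCV 4.12 (cv2) and the standard library are available. Lean on these libraries where they do the work, as an engineer would, in place of code of your own. Each camera call takes 0.05 s, during which the arm holds its last target. There are 200 camera calls.

## Task

The blue lid of the grey tool case leans back open. Tip it forward past upright with a finger, catch it on a finger as it falls, and keep it resting on the finger while you lower it gently until it is fully shut, so that it never drops or bangs; then draw the hand clear. Nothing is to be gripped or lifted: leave the case and the tools in it where they are, do not press hard on the lid, and do not disturb the other things on the table.

Things in the scene. Friction and masses are not known exactly. Their poses are not given: they have to be found in the camera images.
- tool_case: open-topped grey tool case with dark steel corners, 1.4 kg, loose on the table, 112 mm (its x) by 180 mm (its y) by 62 mm high; origin at the centre of its underside. Its x axis points from the front (tab side) to the hinge side, its z axis up. Walls 5 mm
- hinge_mid (a point): middle of the lid's hinge axis, at the top of the case's back wall: 60 mm along the case's +x from its centre and 62.5 mm above the table; same axes as the case (the hinge axis is along y)
- case_lid (a joint): angle of the blue lid (rad): 0 shut, 1.57 upright, 1.85 leaning back against its stop, where it rests at the start. About 0.18 kg (varies by a quarter or so), turns freely: below about 1.55 it falls shut by itself, above that it falls back open.
- lid_mid (a point): middle of the blue lid plate, 62 mm from the hinge axis; axes as tab_edge. The plate is 6 mm thick and 182 mm wide (along y). From the middle of its front edge a tab of the same thickness, 80 mm wide, stands out and ends in a black round bead of 8 mm diameter. Shut, the underside lies at the hinge axis' height, and the tab reaches 39 mm beyond the case's front wall, free below down to the table
- tab_edge (a point): middle of the outermost edge of the tab's black bead, half-way through the lid's thickness: 155 mm from the hinge axis, and, with the lid shut, 3 mm above the hinge axis' height. It moves with the lid; its x axis points from the tab to the hinge, its z axis out of the lid's outer face (up when shut)
- graver: dark hand tool lying in the case, 27x136x24 mm; origin at its underside; to be left alone
- compasses: steel and pink drawing compasses lying in the case, 17x115x8 mm; origin at its underside; to be left alone
- tan_lid: tan felt-topped jar lid lying flat, 83 mm across, 13 mm high; origin at the centre of its underside; bystander, to be left alone
- brown_lid: brown felt-topped jar lid with a white rim, 81 mm across, 13 mm high; origin at the centre of its underside; bystander, to be left alone
- black_roll: roll of black tape lying flat, 48 mm across, 18 mm high; origin at the centre of its underside; bystander, to be left alone
- white_roll: roll of white double-sided tape lying flat, 102 mm across, 10 mm high; origin at the centre of its underside; bystander, to be left alone
- green_lid: jar lid with a green rim and pale top, 82 mm across, 12 mm high; origin at the centre of its underside; bystander, to be left alone

How it is judged:
On the way:
1. the lid has tipped forward and rests on a finger, caught between 20 and 78 degrees open (value of joint case_lid between 0.35 and 1.36 rad and velocity of joint case_lid between -1 and 1 rad/s and contact force between the fingers and case_lid above 0.1 N), for 0.2 s.
At the end, for the whole second after the job is handed in: the lid is shut (within 0.03 rad) and still, the case within 20 mm and the tools in it within 30 mm of where they were, the bystanders within 20 mm (value of joint case_lid below 0.03 rad and velocity of joint case_lid between -0.1 and 0.1 rad/s and distance of each of tool_case, tan_lid, brown_lid, black_roll, white_roll, green_lid from where it was at the start of the episode below 0.02 m and angle between tool_case's own z axis and vertical below 0.03 rad and distance of each of graver, compasses from where it was at the start of the episode below 0.03 m); the robot touches nothing.
It fails at once if the lid falls faster than 2.5 rad/s when less than 0.3 rad open: it bangs shut (a drop of more than about 5 mm at the tab) (value of joint case_lid below 0.3 rad and velocity of joint case_lid below -2.5 rad/s).
It fails at once if the lid is pinched or pressed by the fingers, hand or arm with more than 20 N (contact force between any of the fingers, the arm and case_lid above 20 N).
It fails at once if the case is lifted, tipped or shoved (distance of tool_case from where it was at the start of the episode above 0.02 m or angle between tool_case's own z axis and vertical above 0.1 rad).
It fails at once if a tool in the case is moved or lifted (distance of any of graver, compasses from where it was at the start of the episode above 0.03 m).
It fails at once if a bystander is moved or lifted (distance of any of tan_lid, brown_lid, black_roll, white_roll, green_lid from where it was at the start of the episode above 0.02 m).
It also fails if it takes over 42 s, if anything falls off the work surface, if the arm or the gripper's body presses on something with over 40 N, if the wrist force passes 120 N, or if a joint passes its speed limit or range.

## Working session

There is one attempt and no reset: what is moved stays moved. The work goes in short steps, Python scripts to look and compute and a tool call to move; the robot and the scene stay as the last step left them, time stands still between calls to the robot, and variables do not carry over. Pictures are saved under pics/ and viewed, at most 10 in all, crops included, and the job is handed in when it is done.

Besides the shell and the picture viewer there is one more tool, called after "Request:" as name(argument=value, ...) on one line, values as JSON. step_arm: Moves the arm, as the interface text tells. Its arguments: {"type":"object","properties":{"rows":{"type":"array"},"newtons":{"type":"number"}},"required":["rows"]}

```bash
mkdir -p pics
python3 - <<'E'
from station import arm
import cv2,pickle
d={}
for n in("scene","top"):
    f=arm.grab_frame(n);d[n]=f;cv2.imwrite(f"pics/{n}0.png",f["color"]);print(n,f["vfov"],f["cx"],f["cy"],f["rvec"],f["tvec"])
pickle.dump(d,open("f0.pkl","wb"));print(arm.get_state())
E
```

```text
scene 45.31366807630865 252.97765487976199 188.39066514304176 [ 1.95844497  0.75340984 -0.46269791] [-0.31396625 -0.06392149  1.60795832]
top 50.69827467794469 251.8836489818902 190.84466506863453 [ 2.13512369 -2.14860915  0.15313698] [0.00305027 0.43569402 1.40911982]
{'t': 0.1, 'q': array([-8.75878628e-01,  3.59349783e-01,  1.11451326e-02, -3.01499937e-04,
       -1.22407025e+00, -2.88080664e-01]), 'qd': array([ 0.00127362, -0.00086692,  0.00221671,  0.00094733,  0.00048926,
        0.00153213]), 'joint_efforts': array([-2.99176776e-03, -5.84162843e+01,  2.93752956e+01,  7.01542273e+00,
        1.01708501e-02, -9.33501656e-05]), 'eef_pos': array([ 0.26687378, -0.61948801,  0.19639301]), 'ee_rot': array([ 3.14009448e+00, -1.48357998e-04, -2.73485817e+00]), 'force': array([-0.76917857,  0.26250472,  0.44738729]), 'moment': array([ 0.03624974,  0.05542709, -0.00016061]), 'gripper_force': 0.0, 'width': 0.0876344976738351}
```

View pics/scene0.png

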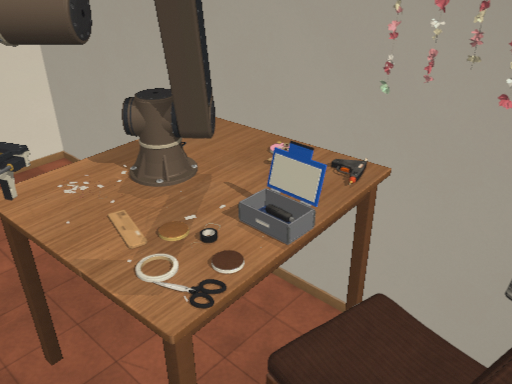

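View pics/top0.png

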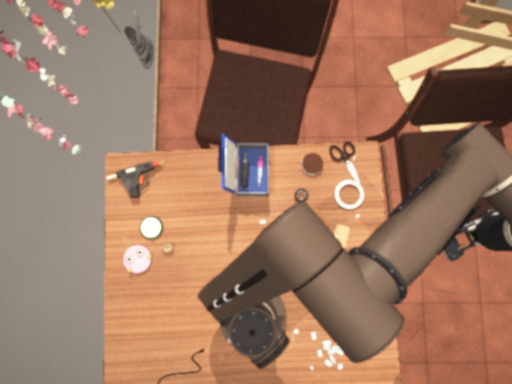

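The case is at about top px (253,168), with its hinge to the left (+y) and its front towards the right (-y). I'll enlarge both views of it.

Run:
```python
import cv2,pickle,numpy as np
d=pickle.load(open("f0.pkl","rb"))
a=cv2.resize(d["top"]["color"][125:210,210:290],None,fx=5,fy=5,interpolation=cv2.INTER_CUBIC)
b=cv2.resize(d["scene"]["color"][135:245,230:330],None,fx=3.9,fy=3.9,interpolation=cv2.INTER_CUBIC)
o=np.zeros((430,800,3),np.uint8);o[:425,:400]=a;o[:b.shape[0],405:405+b.shape[1]]=b[:430,:390];cv2.imwrite("pics/crop.png",o)
```

```text
(no output)
```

View pics/crop.png

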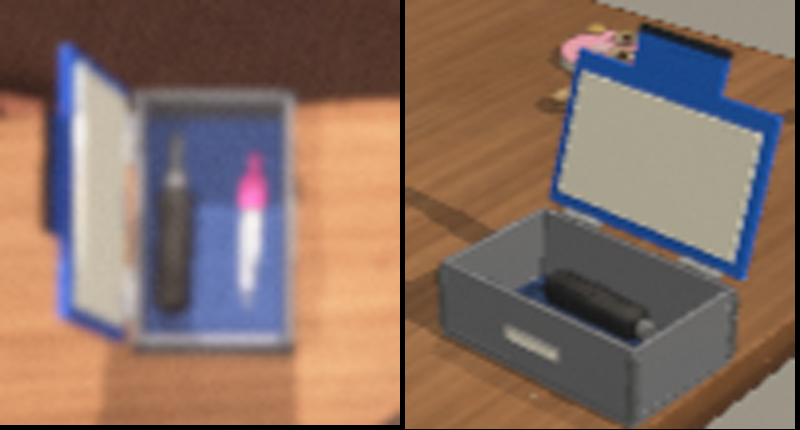

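Top crop: rim corners (138,92), (296,92), (294,348) and (133,348), bead ends (48,100) and (48,232). Scene crop: rim corners (440,265), (632,356), (737,290) and (547,212), bead ends (641,28) and (730,54). Next I fit the case pose.

```bash
cat > fit.py <<'E'
import cv2,pickle,numpy as np
from scipy.optimize import least_squares
d=pickle.load(open("f0.pkl","rb"))
def proj(f,P):
    F=192/np.tan(np.radians(f["vfov"]/2));K=np.array([[F,0,f["cx"]],[0,F,f["cy"]],[0,0,1]])
    return cv2.projectPoints(np.array(P,float),f["rvec"],f["tvec"],K,None)[0][:,0]
def R(yaw):c,s=np.cos(yaw),np.sin(yaw);return np.array([[c,-s,0],[s,c,0],[0,0,1]])
def lid(r,y,h,th): # r along plate, h out of outer face
    return [.060-r*np.cos(th)+h*np.sin(th),y,.0625+r*np.sin(th)+h*np.cos(th)]
E
python3 - <<'E'
from fit import *
# case: x->+y world => yaw 90deg; case +y = world -x
h=.062;c=[[.056,.09,h],[-.056,.09,h],[-.056,-.09,h],[.056,-.09,h]] # y=+.09 -> near robot(lower in top)
top=np.array([[133,348],[294,348],[296,92],[138,92],[48,232],[48,100]])/5+[210,125]-.4
# scene: near robot=+y.. left corner front(440,265) is near robot front
sc=(np.array([[547,212],[440,265],[632,356],[737,290],[641,28],[730,54]])-[405,0])/3.9+[230,135]-.4
def P(p):
    pts=np.array(c+[lid(.151,.04,.003,1.85),lid(.151,-.04,.003,1.85)])
    return pts@R(p[2]).T+[p[0],p[1],0]
def res(p):return np.r_[(proj(d["top"],P(p))-top).ravel(),(proj(d["scene"],P(p))-sc).ravel()]
r=least_squares(res,[.6,0,np.pi/2],loss='soft_l1');print(r.x,np.degrees(r.x[2]),res(r.x).round(1).reshape(-1,2).tolist())
np.save("pose.npy",r.x)
q=R(r.x[2])
for th in(1.85,1.5,1,.5,0):print(th,q@lid(.155,0,.003,th)+[r.x[0],r.x[1],0])
# bystanders: top pixel->world at z=.013
f=d["top"];F=192/np.tan(np.radians(f["vfov"]/2));Rm=cv2.Rodrigues(f["rvec"])[0];C=-Rm.T@f["tvec"]
for n,u in dict(brown=(312,164),black=(301,195),white=(349,194),green=(151,228),tan=(341,235)).items():
    v=Rm.T@[(u[0]-f["cx"])/F,(u[1]-f["cy"])/F,1];print(n,(C+v*(.013-C[2])/v[2]).round(3))
E
```

```text
[ 0.51424933 -0.00331063  1.55086062] 88.85776833874806 [[0.1, -1.6], [0.1, -1.2], [0.1, -0.2], [0.1, -0.6], [-0.0, -0.9], [0.6, 0.8], [-0.8, -2.1], [-0.2, -1.7], [0.1, -1.4], [-0.4, -0.9], [0.1, -0.7], [0.2, 0.3]]
1.85 [0.51635441 0.1022687  0.21067089]
1.5 [0.51528648 0.04870725 0.21732393]
1 [ 0.51382628 -0.02452885  0.19454891]
0.5 [ 0.51276249 -0.07788283  0.13944371]
0 [ 0.51235557 -0.09829175  0.0655    ]
brown [ 0.536 -0.219  0.013]
black [ 0.422 -0.176  0.013]
white [ 0.425 -0.349  0.013]
green [0.307 0.36  0.013]
tan [ 0.278 -0.314  0.013]
```

Request:
step_arm(rows=[[0,0,0.05,0.14,0.045],[0,0,0.1,0.28,0.045],[0.016,0.044,0.104,0.43,0.045],[0.032,0.088,0.104,0.58,0.045],[0.048,0.132,0.104,0.73,0.045],[0.064,0.176,0.104,0.88,0.045],[0.08,0.22,0.104,1.03,0.045],[0.096,0.264,0.104,1.18,0.045],[0.112,0.308,0.104,1.33,0.045],[0.128,0.352,0.104,1.48,0.045],[0.144,0.396,0.104,1.63,0.045],[0.16,0.44,0.104,1.78,0.045],[0.176,0.484,0.104,1.93,0.045],[0.192,0.528,0.104,2.08,0.045],[0.208,0.572,0.104,2.23,0.045],[0.224,0.616,0.104,2.38,0.045],[0.24,0.66,0.104,2.53,0.045],[0.256,0.704,0.104,2.68,0.045],[0.272,0.722,0.104,2.735,0.045],[0.272,0.722,0.104,2.735,0.045]], newtons=3)

```text
t: 2.1
eef_pos: [0.54, 0.1046, 0.2997]
ee_rot: [3.141, 0.002, 0.004]
force: [-0.2, -0.9, -0.5]
width: 0.0452
gripper_force: 0.0
```

Run:
```python
from station import arm
import cv2,pickle
s=arm.get_state();print(s["t"],s["q"],s["eef_pos"],s["ee_rot"],s["force"],s["width"])
for n in("wrist","scene"):
    f=arm.grab_frame(n);pickle.dump(f,open(n+"1.pkl","wb"));c=f["color"]
    if n=="scene":c=cv2.resize(c[60:260,190:390],None,fx=3,fy=3,interpolation=cv2.INTER_CUBIC)
    cv2.imwrite(f"pics/{n}1.png",c)
```

```text
2.1 [ 5.47438930e-01  1.02707524e-01 -9.29466385e-02 -2.46554138e-04
 -1.37738372e+00  1.02785635e+00] [0.53995699 0.10463928 0.29971568] [3.14064161e+00 2.04416003e-03 4.45032545e-03] [-0.221724   -0.94866863 -0.51987798] 0.04516066993546669
```

View pics/wrist1.png

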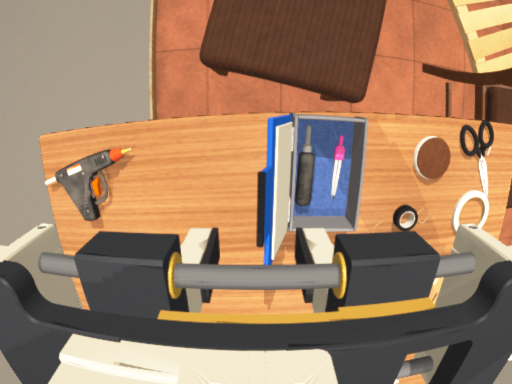

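View pics/scene1.png

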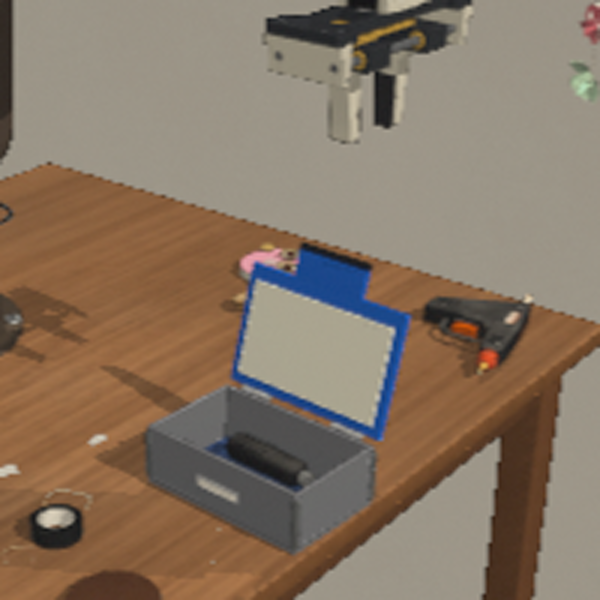

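The fingers straddle the lid line with the case below. In the wrist view the bead runs from (262,172) to (262,246). I'll check that against the calibration.

Run:
```python
from fit import *
f=pickle.load(open("wrist1.pkl","rb"));Rm=cv2.Rodrigues(f["rvec"])[0];t=np.ravel(f["tvec"]);F=192/np.tan(np.radians(f["vfov"]/2))
print("cam",-Rm.T@t,f["vfov"])
def fish(P):
    p=np.array(P)@Rm.T+t;r=np.hypot(p[:,0],p[:,1]);a=np.arctan2(r,p[:,2])*F
    return np.c_[f["cx"]+a*p[:,0]/r,f["cy"]+a*p[:,1]/r]
x,y,w=np.load("pose.npy")
W=lambda P:np.array(P)@R(w).T+[x,y,0]
h=.062
print(fish(W([lid(.151,.04,.003,1.85),lid(.151,-.04,.003,1.85),[.056,.09,h],[-.056,.09,h],[-.056,-.09,h],[.056,-.09,h]])).round(0).tolist())
print(fish([[.539,.126,.3],[.539,.082,.3]]).round(0).tolist())
```

```text
cam [0.61928571 0.104677   0.4874265 ] 65.70646984690485
[[259.0, 242.0], [261.0, 168.0], [288.0, 229.0], [356.0, 230.0], [368.0, 118.0], [294.0, 113.0]]
[[225.0, 222.0], [289.0, 223.0]]
```

Request:
step_arm(rows=[[0,-0.006,0,0,0.045],[0,-0.006,-0.03,0,0.045],[0,-0.006,-0.06,0,0.045],[0,-0.006,-0.09,0,0.045],[0,-0.006,-0.112,0,0.045],[0,-0.006,-0.112,0,0.045],[0,-0.006,-0.112,0,0.034],[0,-0.006,-0.112,0,0.03],[0,-0.006,-0.112,0,0.03]])

```text
t: 3.1
eef_pos: [0.5398, 0.0962, 0.1909]
ee_rot: [-3.14, -0.002, -0.0]
force: [0.4, 0.5, -0.2]
width: 0.0314
gripper_force: 0.0
```

Run:
```python
from station import arm
import cv2,numpy as np
a=arm.grab_frame("scene")["color"][60:260,190:390];b=arm.grab_frame("wrist")["color"][90:290,150:350]
cv2.imwrite("pics/c2.png",np.hstack([cv2.resize(i,(400,400),interpolation=cv2.INTER_CUBIC) for i in(a,b)]))
```

```text
(no output)
```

View pics/c2.png

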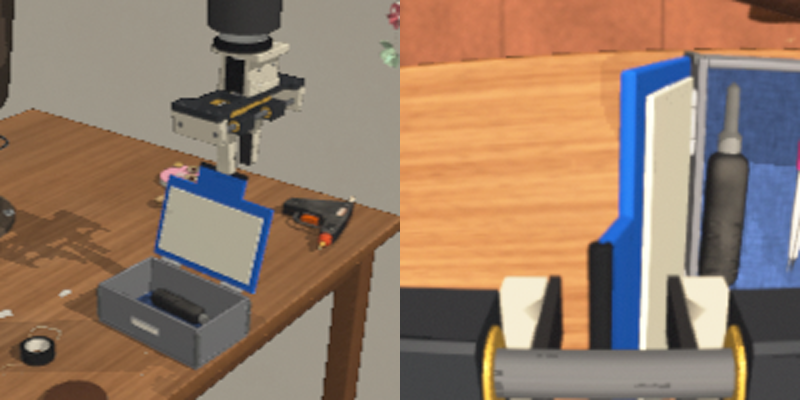

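The tab's bead lies between the fingers in both views. Now I tip it.

Request:
step_arm(rows=[[0,-0.006,0,0,0.03],[0,-0.012,0,0,0.03],[0,-0.018,0,0,0.03],[0,-0.024,0,0,0.03],[0,-0.03,0,0,0.03],[0,-0.035,0,0,0.03],[0,-0.04,0,0,0.03],[0,-0.045,0,0,0.03],[0,-0.05,0,0,0.03],[0,-0.054,0,0,0.03],[0,-0.058,0,0,0.03],[0,-0.062,0,0,0.03],[0,-0.066,0,0,0.03],[0,-0.07,0,0,0.03],[0,-0.07,0,0,0.03],[0,-0.07,0,0,0.03],[0,-0.07,0,0,0.03],[0,-0.07,0,0,0.03]])

```text
t: 5.0
eef_pos: [0.5391, 0.0262, 0.1892]
ee_rot: [3.142, 0.0, 0.0]
force: [0.3, -0.3, -0.0]
width: 0.0299
gripper_force: 0.0
```

Run:
```python
from station import arm
import cv2,numpy as np
a=arm.grab_frame("scene")["color"][60:260,190:390];b=arm.grab_frame("wrist")["color"][90:290,150:350]
cv2.imwrite("pics/c3.png",np.hstack([cv2.resize(i,(400,400),interpolation=cv2.INTER_CUBIC) for i in(a,b)]))
```

```text
(no output)
```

View pics/c3.png

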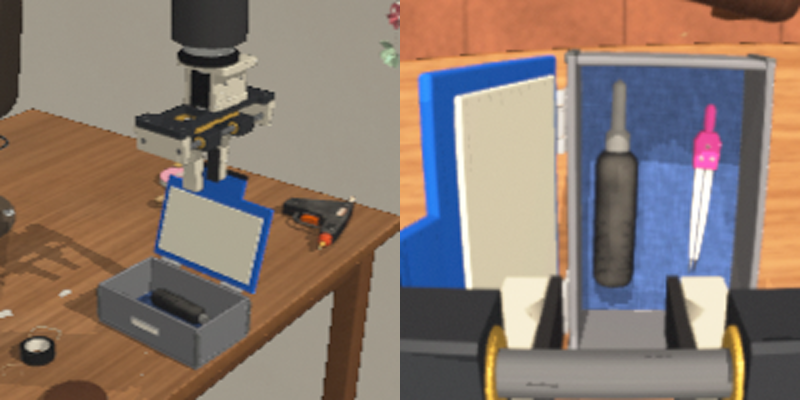

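The lid still leans back and both fingers are now in front of it, so the rear finger slipped past. I'll check where the fingertips and bead really project.

Run:
```python
from fit import *
from station import arm
f=arm.grab_frame("scene");s=arm.get_state();e=s["eef_pos"];print(e)
x,y,w=np.load("pose.npy")
W=lambda P:np.array(P)@R(w).T+[x,y,0]
im=cv2.resize(f["color"][100:220,250:350],None,fx=5,fy=5,interpolation=cv2.INTER_CUBIC)
def mark(P,c):
    for u in proj(f,P):
        q=((u-[250,100]+.5)*5).astype(int);cv2.circle(im,tuple(map(int,q)),3,c,-1)
mark([e+[0,.015,0],e+[0,-.015,0]],(0,0,255))
mark(W([lid(.155,.04,.003,1.85),lid(.155,-.04,.003,1.85),lid(0,.0,.0,1.85)]),(0,255,0))
cv2.imwrite("pics/c4.png",im)
```

```text
[0.53907139 0.02624178 0.18926869]
```

View pics/c4.png

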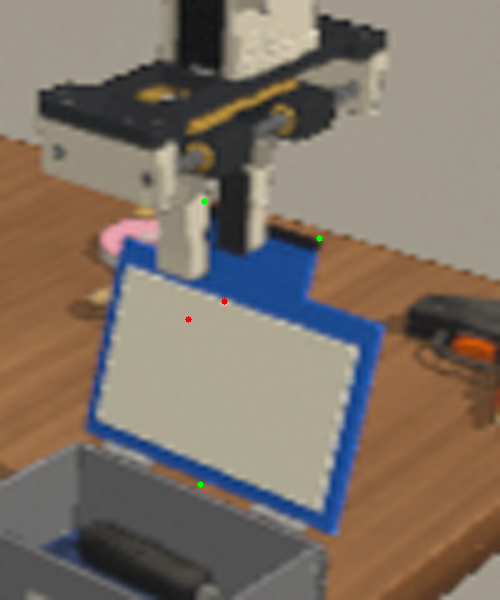

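Expected tips were (188,319) and (225,301), but they are seen at about (184,270) and (243,248), so they sit well above the stated TCP. I'll solve for the actual tip height.

Run:
```python
from fit import *
f=d["scene"];e=np.array([.539,.0262,.189])
g=lambda P:((proj(f,P)-[250,100]+.5)*5).round(0).tolist()
for dz in(0,.02,.03,.04,.066,.1):print(dz,g([e+[0,-.025,dz],e+[0,.025,dz]]))
obs=np.array([[184,270],[243,248]])/5+[250,100]-.5
for b in(.02,.025,.03):
  r=least_squares(lambda p:(proj(f,[e+p+[0,-b,0],e+p+[0,b,0]])-obs).ravel(),[0,0,0],bounds=([-.004,-.004,-.1],[.004,.004,.1]));print(b,r.x,r.cost)
```

```text
0 [[177.0, 326.0], [236.0, 296.0]]
0.02 [[177.0, 291.0], [237.0, 262.0]]
0.03 [[178.0, 273.0], [238.0, 244.0]]
0.04 [[178.0, 256.0], [238.0, 227.0]]
0.066 [[180.0, 208.0], [240.0, 181.0]]
0.1 [[181.0, 145.0], [242.0, 119.0]]
0.02 [ 0.004      -0.00052967  0.03123844] 1.307925662902992
0.025 [0.00070757 0.004      0.02882473] 0.5040516978726927
0.03 [0.00081202 0.004      0.0289033 ] 3.1376760998696986
```

The tips are really about 30 mm above the reported TCP, so they passed over the bead without touching. I'll go back over and take them deeper.

Request:
step_arm(rows=[[0,0,0.03,0,0.045],[0,0.02,0.05,0,0.045],[0,0.05,0.05,0,0.045],[0,0.072,0.05,0,0.045],[0,0.072,0.05,0,0.045],[0,0.072,0.02,0,0.045],[0,0.072,-0.01,0,0.045],[0,0.072,-0.024,0,0.045],[0,0.072,-0.024,0,0.045],[0,0.072,-0.024,0,0.034],[0,0.072,-0.024,0,0.03],[0,0.072,-0.024,0,0.03],[0,0.072,-0.024,0,0.03]])

```text
t: 6.45
eef_pos: [0.5394, 0.0983, 0.1661]
ee_rot: [-3.141, -0.001, 0.0]
force: [0.1, 0.5, -0.3]
width: 0.03
gripper_force: 0.0
```

Request:
step_arm(rows=[[0,-0.006,0,0,0.03],[0,-0.012,0,0,0.03],[0,-0.018,0,0,0.03],[0,-0.024,0,0,0.03]])

```text
t: 6.85
eef_pos: [0.5391, 0.0734, 0.1653]
ee_rot: [-3.142, -0.0, -0.0]
force: [-0.4, -0.2, 0.7]
width: 0.0305
gripper_force: 0.1
```

Run:
```python
from station import arm
import cv2,numpy as np
a=arm.grab_frame("scene")["color"][100:200,240:340];b=arm.grab_frame("wrist")["color"][90:290,150:350]
cv2.imwrite("pics/c5.png",np.hstack([cv2.resize(i,(400,400),interpolation=cv2.INTER_CUBIC) for i in(a,b)]))
```

```text
(no output)
```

View pics/c5.png

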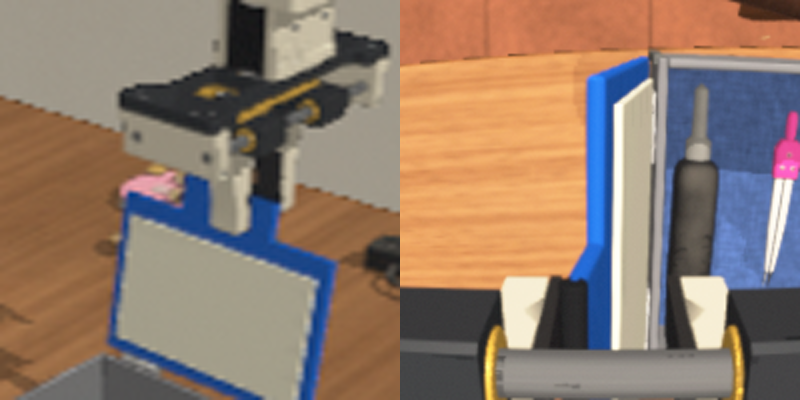

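The lid now follows the rear finger. I continue past upright so it falls onto the front finger.

Request:
step_arm(rows=[[0,-0.005,0,0,0.03],[0,-0.01,0,0,0.03],[0,-0.015,0,0,0.03],[0,-0.02,0,0,0.03],[0,-0.025,0,0,0.03],[0,-0.029,0,0,0.03],[0,-0.033,0,0,0.03],[0,-0.037,0,0,0.03],[0,-0.041,0,0,0.03],[0,-0.045,0,0,0.03],[0,-0.048,0,0,0.03],[0,-0.048,0,0,0.03],[0,-0.048,0,0,0.03]])

```text
t: 8.25
eef_pos: [0.5391, 0.026, 0.1653]
ee_rot: [3.142, 0.0, -0.0]
force: [0.7, -0.7, -0.4]
width: 0.0302
gripper_force: 0.2
```

Run:
```python
from station import arm
import cv2,numpy as np
s=arm.get_state();print(s["eef_pos"],s["force"],s["gripper_force"])
f=arm.grab_frame("wrist")["color"];cv2.imwrite("pics/w6.png",f)
# inner lining (beige) columns at a fixed row, and blue columns
for r in(140,170,200):
    h=cv2.cvtColor(f[r:r+1],cv2.COLOR_BGR2HSV)[0];bl=np.where((h[:,0]>105)&(h[:,0]<118)&(h[:,1]>200)&(h[:,2]>120))[0];print(r,bl.min() if len(bl) else 0,bl.max() if len(bl) else 0,len(bl))
```

```text
[0.5390501  0.02599342 0.16528273] [ 0.70408377 -0.74110936 -0.38150351] 0.1585421059280634
140 227 265 39
170 251 264 14
200 251 264 14
```

Pad contact of about 0.2 N shows the lid resting on the front finger at roughly 1.28 rad. I open the fingers to ease it down further and clear the rear one.

Request:
step_arm(rows=[[0,0,-0.002,0,0.034],[0,0,-0.004,0,0.038],[0,0,-0.006,0,0.042],[0,0,-0.008,0,0.046],[0,0,-0.01,0,0.05],[0,0,-0.01,0,0.054],[0,0,-0.01,0,0.058],[0,0,-0.01,0,0.06],[0,0,-0.01,0,0.06],[0,0,-0.01,0,0.06]])

```text
t: 9.3
eef_pos: [0.5391, 0.0261, 0.1553]
ee_rot: [-3.142, -0.0, 0.0]
force: [-0.8, 0.3, -0.3]
width: 0.06
gripper_force: 0.1
```

Run:
```python
from station import arm
import cv2,numpy as np
from fit import *
s=arm.get_state();print(s["t"],s["eef_pos"],s["force"],s["gripper_force"])
f=arm.grab_frame("scene");a=f["color"][100:220,230:350]
a=cv2.resize(a,None,fx=5,fy=5,interpolation=cv2.INTER_CUBIC)
x,y,w=np.load("pose.npy")
for th,c in((1.28,(0,255,0)),(1.17,(0,0,255)),(1.05,(0,255,255))):
  for u in proj(f,np.array([lid(.155,.04,.003,th),lid(.155,-.04,.003,th)])@R(w).T+[x,y-.002,0]):
    cv2.circle(a,tuple(int(v) for v in (u-[230,100]+.5)*5),2,c,-1)
cv2.imwrite("pics/c7.png",a)
```

```text
9.3 [0.53908137 0.02611515 0.15531036] [-0.81958349  0.30575852 -0.29484419] 0.14380899723619223
```

View pics/c7.png

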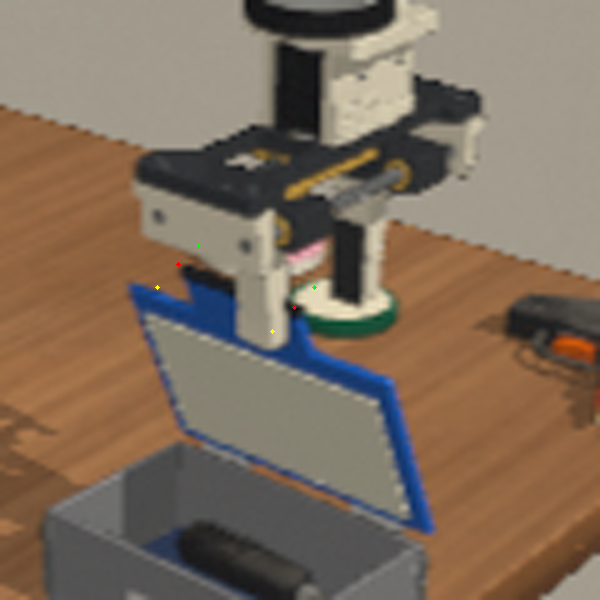

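The bead ends at (185,267) and (298,310) match the 1.17 rad prediction, so the lid rests on the front finger. Now I swing the rear finger out round the front one, a quarter turn towards +x.

Request:
step_arm(rows=[[0.0048,-0.001,0,-0.12,0.06],[0.0095,-0.002,0,-0.24,0.06],[0.0141,-0.004,0,-0.36,0.06],[0.0185,-0.0065,0,-0.48,0.06],[0.0226,-0.0095,0,-0.6,0.06],[0.0264,-0.013,0,-0.72,0.06],[0.0298,-0.0168,0,-0.84,0.06],[0.0328,-0.021,0,-0.96,0.06],[0.0353,-0.0255,0,-1.08,0.06],[0.0373,-0.03,0,-1.2,0.06],[0.0387,-0.035,0,-1.32,0.06],[0.0397,-0.04,0,-1.44,0.06],[0.04,-0.0455,0,-1.571,0.06],[0.04,-0.0455,0,-1.571,0.06],[0.04,-0.0455,0,-1.571,0.06]])

```text
t: 10.85
eef_pos: [0.5791, -0.0194, 0.1553]
ee_rot: [-3.141, 0.0, -1.567]
force: [-0.3, 0.2, -0.1]
width: 0.0597
gripper_force: 0.2
```

```bash
cat > ang.py <<'E'
# lid angle: match the blue of the lid's far front corners in the scene image, by the rendered outline of the lid
from fit import *
from station import arm
def ang(name="scene",lo=0,hi=1.5,save=None):
    f=arm.grab_frame(name);im=f["color"]
    if save:cv2.imwrite(save,im)
    h=cv2.cvtColor(im,cv2.COLOR_BGR2HSV);bl=cv2.inRange(h,(103,140,60),(122,255,255))
    bl=bl.astype(float)/255
    x,y,w=np.load("pose.npy");best=[]
    for th in np.arange(lo,hi,.01):
        # rim: outer 5 mm border along sides, front, and tab
        P=np.array([lid(r,s*.0885,0.003,th) for s in(-1,1) for r in np.linspace(.02,.117,30)]+[lid(.116,t,.003,th) for t in np.linspace(-.088,.088,40)]+[lid(r,t,.003,th) for r in(.125,.135,.143) for t in np.linspace(-.036,.036,15)])
        u=proj(f,P@R(w).T+[x,y-.002,0]).round().astype(int);best.append((bl[u[:,1],u[:,0]].mean(),th))
    best.sort();s=arm.get_state();print(name,[(round(a,2),round(b,2)) for a,b in best[-4:][::-1]],s["t"],s["eef_pos"].round(4),s["force"].round(2),s["ee_rot"][2].round(3))
E
python3 -c "
from ang import *
ang();ang('top')"
```

```text
scene [(np.float64(0.57), np.float64(1.14)), (np.float64(0.56), np.float64(1.13)), (np.float64(0.56), np.float64(1.1)), (np.float64(0.55), np.float64(1.11))] 10.9 [ 0.5792 -0.0193  0.1553] [-0.14 -0.47  0.18] -1.567
top [(np.float64(0.56), np.float64(1.18)), (np.float64(0.54), np.float64(1.2)), (np.float64(0.54), np.float64(1.19)), (np.float64(0.54), np.float64(1.17))] 10.95 [ 0.5792 -0.0192  0.1554] [-0.26 -0.46  0.07] -1.568
```

The lid is held at about 1.14 rad. Next I compute the lowering arc.

```bash
python3 -c "
import numpy as np
g=lambda t:np.array([.0412-.151*np.cos(t)+.003*np.sin(t),.0165+.151*np.sin(t)+.003*np.cos(t)])
for a,b in((1.14,.55),(.55,.05)):
  print([[round(float(v),4) for v in g(t)-g(a)] for t in np.arange(a-.05,b-.01,-.05)])"
```

```text
[[-0.0068, -0.0032], [-0.0135, -0.0067], [-0.02, -0.0106], [-0.0263, -0.0147], [-0.0324, -0.0192], [-0.0382, -0.024], [-0.0438, -0.0291], [-0.0492, -0.0344], [-0.0542, -0.04], [-0.059, -0.0459], [-0.0635, -0.052]]
[[-0.0039, -0.0065], [-0.0075, -0.0131], [-0.0107, -0.0199], [-0.0137, -0.0269], [-0.0162, -0.034], [-0.0184, -0.0412], [-0.0202, -0.0485], [-0.0217, -0.056], [-0.0228, -0.0634], [-0.0235, -0.0709]]
```

Request:
step_arm(rows=[[0,-0.0068,-0.0032,0,0.06],[0,-0.0135,-0.0067,0,0.06],[0,-0.02,-0.0106,0,0.06],[0,-0.0263,-0.0147,0,0.06],[0,-0.0324,-0.0192,0,0.06],[0,-0.0382,-0.024,0,0.06],[0,-0.0438,-0.0291,0,0.06],[0,-0.0492,-0.0344,0,0.06],[0,-0.0542,-0.04,0,0.06],[0,-0.059,-0.0459,0,0.06],[0,-0.0635,-0.052,0,0.06],[0,-0.0635,-0.052,0,0.06]])

```text
t: 12.15
eef_pos: [0.5788, -0.0836, 0.1024]
ee_rot: [3.141, -0.0, -1.571]
force: [0.1, -1.3, -0.3]
width: 0.0602
gripper_force: 0.4
```

```bash
python3 -c "
from ang import *
ang(save='pics/s8.png');ang('top',save='pics/t8.png')"
```

```text
scene [(np.float64(0.39), np.float64(0.59)), (np.float64(0.37), np.float64(0.6)), (np.float64(0.36), np.float64(0.58)), (np.float64(0.27), np.float64(0.57))] 12.2 [ 0.5788 -0.0833  0.1028] [-0.37 -0.18 -1.11] -1.571
top [(np.float64(0.79), np.float64(0.62)), (np.float64(0.79), np.float64(0.63)), (np.float64(0.78), np.float64(0.64)), (np.float64(0.77), np.float64(0.61))] 12.25 [ 0.5788 -0.0831  0.1031] [-0.82  0.21  0.08] -1.571
```

Request:
step_arm(rows=[[0,-0.0033,-0.0045,0,0.06],[0,-0.0055,-0.008,0,0.06],[0,-0.0075,-0.011,0,0.06],[0,-0.0092,-0.0145,0,0.06],[0,-0.011,-0.0175,0,0.06],[0,-0.0127,-0.021,0,0.06],[0,-0.0142,-0.0245,0,0.06],[0,-0.0157,-0.028,0,0.06],[0,-0.0172,-0.0315,0,0.06],[0,-0.0185,-0.035,0,0.06],[0,-0.0197,-0.038,0,0.06],[0,-0.0197,-0.038,0,0.06]])

```text
t: 13.45
eef_pos: [0.5789, -0.1028, 0.0648]
ee_rot: [3.141, -0.0, -1.571]
force: [-0.8, -0.8, -0.3]
width: 0.0599
gripper_force: 0.5
```

```bash
python3 -c "
from ang import *
ang(save='pics/s9.png');ang('top',save='pics/t9.png')"
```

```text
scene [(np.float64(0.4), np.float64(0.28)), (np.float64(0.39), np.float64(0.29)), (np.float64(0.39), np.float64(0.3)), (np.float64(0.37), np.float64(0.27))] 13.5 [ 0.5789 -0.1027  0.065 ] [-1.05 -2.22 -0.23] -1.571
top [(np.float64(0.74), np.float64(0.36)), (np.float64(0.74), np.float64(0.37)), (np.float64(0.74), np.float64(0.35)), (np.float64(0.73), np.float64(0.38))] 13.55 [ 0.5789 -0.1026  0.0652] [-0.34 -0.89 -1.1 ] -1.571
```

Request:
step_arm(rows=[[0,-0.0006,-0.001,0,0.06],[0,-0.0012,-0.003,0,0.06],[0,-0.0017,-0.005,0,0.06],[0,-0.0022,-0.007,0,0.06],[0,-0.0027,-0.009,0,0.06],[0,-0.0032,-0.011,0,0.06],[0,-0.0037,-0.0125,0,0.06],[0,-0.0041,-0.014,0,0.06],[0,-0.0045,-0.0155,0,0.06],[0,-0.0049,-0.017,0,0.06],[0,-0.0053,-0.0185,0,0.06],[0,-0.0056,-0.02,0,0.06],[0,-0.0056,-0.02,0,0.06]])

```text
t: 14.85
eef_pos: [0.579, -0.1083, 0.045]
ee_rot: [3.141, -0.0, -1.571]
force: [-0.1, -1.5, -0.4]
width: 0.0601
gripper_force: 0.6
```

```bash
python3 -c "
from ang import *
ang(save='pics/s10.png');ang('top',save='pics/t10.png')
print(arm.get_state()['gripper_force'])"
```

```text
scene [(np.float64(0.26), np.float64(0.14)), (np.float64(0.23), np.float64(0.15)), (np.float64(0.23), np.float64(0.13)), (np.float64(0.21), np.float64(0.16))] 14.9 [ 0.5789 -0.1083  0.0451] [-0.86 -1.05 -1.54] -1.571
top [(np.float64(0.68), np.float64(0.16)), (np.float64(0.68), np.float64(0.06)), (np.float64(0.68), np.float64(0.05)), (np.float64(0.68), np.float64(0.04))] 14.95 [ 0.579  -0.1082  0.0452] [ 0.92 -2.09 -0.41] -1.571
0.6329084001481533
```

Request:
step_arm(rows=[[0,-0.0002,-0.001,0,0.06],[0,-0.0003,-0.002,0,0.06],[0,-0.0005,-0.003,0,0.06],[0,-0.0006,-0.004,0,0.06],[0,-0.0008,-0.005,0,0.06],[0,-0.0009,-0.006,0,0.06],[0,-0.0011,-0.007,0,0.06],[0,-0.0012,-0.008,0,0.06],[0,-0.0013,-0.009,0,0.06],[0,-0.0014,-0.01,0,0.06]])

```text
t: 15.95
eef_pos: [0.579, -0.1096, 0.0352]
ee_rot: [3.142, -0.0, -1.571]
force: [0.1, -0.8, -0.9]
width: 0.0598
gripper_force: 0.7
```

```bash
python3 -c "
from ang import *
ang(save='pics/s11.png',hi=.4)
print(arm.get_state()['gripper_force'])"
```

```text
scene [(np.float64(0.19), np.float64(0.06)), (np.float64(0.19), np.float64(0.05)), (np.float64(0.17), np.float64(0.07)), (np.float64(0.17), np.float64(0.01))] 16.0 [ 0.579  -0.1096  0.035 ] [-0.03 -1.75 -1.42] -1.571
0.7164189219474792
```

Request:
step_arm(rows=[[0,-0.0001,-0.001,0,0.06],[0,-0.0002,-0.002,0,0.06],[0,-0.0002,-0.003,0,0.06],[0,-0.0003,-0.004,0,0.06],[0,-0.0004,-0.005,0,0.06],[0,-0.0005,-0.006,0,0.06],[0,-0.0005,-0.007,0,0.06],[0,-0.0006,-0.008,0,0.06],[0,-0.0007,-0.009,0,0.06],[0,-0.0008,-0.01,0,0.06],[0,-0.0009,-0.011,0,0.06]])

```text
t: 17.1
eef_pos: [0.5791, -0.1105, 0.0242]
ee_rot: [3.142, 0.0, -1.571]
force: [-0.2, 0.1, 0.5]
width: 0.0602
gripper_force: 0.0
```

```bash
python3 -c "
from ang import *
ang(save='pics/s12.png',hi=.4,lo=-.05)
print(arm.get_state()['gripper_force'])"
```

```text
scene [(np.float64(0.17), np.float64(0.0)), (np.float64(0.15), np.float64(0.01)), (np.float64(0.15), np.float64(-0.01)), (np.float64(0.14), np.float64(-0.02))] 17.15 [ 0.5789 -0.1105  0.024 ] [-0.31  1.    0.01] -1.571
0.0
```

Request:
step_arm(rows=[[0,-0.0004,0,0,0.06],[0,-0.0008,0,0,0.06],[0,-0.0013,0,0,0.06],[0,-0.002,0,0,0.06],[0,-0.004,0,0,0.06],[0,-0.01,0,0,0.06],[0,-0.025,0,0,0.06],[0,-0.035,0.02,0,0.06],[0,-0.04,0.06,0,0.06],[0,-0.06,0.1,0,0.06],[0,-0.1,0.14,0,0.06],[0,-0.14,0.16,0,0.06],[0,-0.14,0.16,0,0.06],[0,-0.14,0.16,0,0.06]])

```text
t: 18.55
eef_pos: [0.5786, -0.2524, 0.1846]
ee_rot: [-3.141, 0.0, -1.574]
force: [0.7, 0.9, -1.0]
width: 0.06
gripper_force: 0.0
```

Run:
```python
from ang import *
ang(save='pics/s13.png',lo=-.1,hi=.5);ang('top',lo=-.1,hi=.5)
# case drift: shift of the grey case between first and last scene picture
a=cv2.cvtColor(d["scene"]["color"],cv2.COLOR_BGR2GRAY);b=cv2.cvtColor(cv2.imread('pics/s13.png'),cv2.COLOR_BGR2GRAY)
t=a[205:242,238:320];m=cv2.minMaxLoc(cv2.matchTemplate(b,t,cv2.TM_CCOEFF_NORMED));print(m)
```

```text
scene [(np.float64(0.89), np.float64(0.01)), (np.float64(0.88), np.float64(-0.0)), (np.float64(0.85), np.float64(0.02)), (np.float64(0.85), np.float64(-0.01))] 18.6 [ 0.5782 -0.2513  0.1836] [ 1.17  0.62 -0.83] -1.573
top [(np.float64(0.01), np.float64(0.06)), (np.float64(0.01), np.float64(0.05)), (np.float64(0.01), np.float64(0.04)), (np.float64(0.01), np.float64(0.03))] 18.65 [ 0.5782 -0.2506  0.1832] [-0.21 -0.14 -0.74] -1.572
(-0.4681594669818878, 0.5038195848464966, (193, 265), (229, 212))
```

The lid outline matches the shut position (89% at 0.00–0.01 rad) with the case at its original pose, and the hand is clear. I hand in.

```bash
python3 -c "
from station import arm
print(arm.job_done())"
```

```text
the job is handed in; nothing more can be done
None
```

The lid was tipped, caught on the finger at about 1.3 rad, lowered gently to shut (about 0.01 rad by the final camera fit) and the hand drawn clear; the job is handed in, but no verdict came back and I didn't re-measure the bystanders or the tools in the case.

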